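# Seat the lids of the sweet tins in the counter press

## Robot

A 6-joint arm with a two-finger parallel gripper is mounted at the origin on the work surface. World frame = base frame: x ahead of the robot, y to its left, z up, the work surface at z = 0. Lengths are in m, angles in rad, forces in N, time in s.
With the tool pointing down it reaches from about 0.275 to 0.875 m from the base axis. Payload 12.5 kg.
Tool frame: the origin (TCP) lies on the centre line of the jaws, within the pads' length; the fingertips stand r.finger_overhang ahead of it and the grasp point (between the pads) lies 3 mm ahead of it (r.finger_overhang is the distance from the TCP to the fingertips, in m); z points along the fingers, y is the line along which they close (so a half turn about z gives the same grasp; the last joint's range is limited). The gripper opens to 85 mm and grips with 20 to 120 N. Pads are 22 mm wide; open, the fingers measure 114 mm over their backs; the gripper's body (76 mm by 85 mm) begins 54 mm behind the grasp point. The pads swing forward as they close: fully open they stand 13 mm farther back than shut.
Start: joints at [1.02, 0.351, 1.652, -0, 1.139, -0.085], TCP at [0.247, 0.491, 0.253] pointing down, gripper open.
Joint ranges: [-2.75, 2.75], [-0.79, 2.1], [0.01, 2.65], [-1.57, 4.71], [0.07, 3.14], [-2.87, 2.87]. Speed limits (rad/s): [2.22, 2.22, 2.79, 3.14, 3.14, 3.14].

## Interface

Orientations are given as a unit quaternion [x, y, z, w].
In Python, from cell import r, optics gives the robot as it stands. The module is installed in compiled form; this text tells all that it offers. Calls block until the motion is done:
- r.move_to(position, orientation): joint-space move of the TCP to a pose.
- r.move_linear(position, rot=None, vel=0.15): straight line of the TCP; rot=None keeps the orientation; vel is the mean speed in m/s.
- r.set_joints(angles): joint-space move.
- r.set_gripper(opening, squeeze=None): opening from 0.0 (shut) to 1.0 (fully open); squeeze is the grip in N (None keeps the last); returns when the fingers have stopped.
- r.sleep(seconds).
- r.inverse_kinematics(position, orientation): joint angles nearest the present ones, or None.
- optics.get_image(name): name is "scene" or "top"; returns a dict with "pixels" (384x512x3 uint8, red, green, blue), "depth" (384x512 float32, m along the optical axis (not along the pixel's ray), 0 where there is no reading), "fx", "fy", "cx", "cy" (pixels), "camera_from_world" (4x4, takes a point from world to camera coordinates). Camera axes: x right, y down, z forward; pixel columns grow to the right and rows downward; lengths in m; the calibration is good to about 2 mm. A picture is of the moment at which its call begins.
A pose or a line that the arm cannot do raises r.PlanningError and nothing moves.
- r.hand_in(): hands the job in; it is judged then, once.
Readings, each from a call of its own:
- r.current_t(): time.
- r.current_q(): joint angles.
- r.current_qvel(): joint speeds.
- r.current_effort(): joint torques, N m.
- r.current_tool_pos(): TCP position.
- r.current_ee_rot(): TCP orientation.
- r.current_contact_force(): force on the tool from outside, world axes, zero at the start.
- r.current_torque(): the same for the moment, N m.
- r.current_opening(): opening from 0.0 (shut) to 1.0 (fully open).
- r.current_finger_force(): force on a finger pad.
Only numpy, scipy, OpenCV 4.12 (cv2) and the standard library are available. Lean on these libraries where they do the work, as an engineer would, in place of code of your own. Each camera call takes 0.05 s, during which the arm holds its last target. There are 200 camera calls.

## Task

Stand every sweet tin in a pocket of the lid press, one per pocket, then lower the pressure plate over the two pins until it rests flush on their collars. Then fit the loose handle fully down onto the square drive shaft, turn it clockwise to its stop and let go so that it springs back, and finally take the handle off and stand it upright in its tray again. Leave the jar, the ribbon spool and the gift box where they are.

Things in the scene. Friction and masses are not known exactly. Their poses are not given: they have to be found in the camera images.
- press: Fixed lid press: grey slab 190 x 300 x 12 mm with a white row of four open pockets. Origin on the counter under the middle of the row; y along the row, x towards the round turret on the same slab (slab spans x -45 to 145 mm, y +-150 mm). Upright steel pins at x = 0, y = +-125 mm: a collar 22 mm in diameter up to z = 48 mm, then a 12 mm pin up to z = 77 mm, its last 7 mm tapered.
- pocket1 (a point): Middle of the floor of pocket 1 of the press, 17 mm above the counter. Pocket 46 mm square, sides along the press's x and y, walls 5 mm thick and rising 8 mm above this floor; pockets are 51 mm apart along the press's y, all alike. Its axes are the press's.
- pocket2 (a point): Middle of the floor of pocket 2 of the press, 17 mm above the counter. Pocket 46 mm square, sides along the press's x and y, walls 5 mm thick and rising 8 mm above this floor; pockets are 51 mm apart along the press's y, all alike. Its axes are the press's.
- pocket3 (a point): Middle of the floor of pocket 3 of the press, 17 mm above the counter. Pocket 46 mm square, sides along the press's x and y, walls 5 mm thick and rising 8 mm above this floor; pockets are 51 mm apart along the press's y, all alike. Its axes are the press's.
- pocket4 (a point): Middle of the floor of pocket 4 of the press, 17 mm above the counter. Pocket 46 mm square, sides along the press's x and y, walls 5 mm thick and rising 8 mm above this floor; pockets are 51 mm apart along the press's y, all alike. Its axes are the press's.
- bed_seat (a point): On the press, midway between the two pins at the height of the collar tops (48 mm above the counter): the centre of the plate's underside belongs here. Axes as the press.
- tin1: Round sweet tin of plain metal with its lid on, 42 mm in diameter, 28 mm high, about 60 g, standing upright on the counter in front of the press; bottom edge bevelled 2 mm. Origin: centre of its underside, z up. May be absent (two to four tins are present).
- tin2: Round sweet tin of plain metal with its lid on, 42 mm in diameter, 28 mm high, about 60 g, standing upright on the counter in front of the press; bottom edge bevelled 2 mm. Origin: centre of its underside, z up. May be absent (two to four tins are present).
- tin3: Round sweet tin of plain metal with its lid on, 42 mm in diameter, 28 mm high, about 60 g, standing upright on the counter in front of the press; bottom edge bevelled 2 mm. Origin: centre of its underside, z up. May be absent (two to four tins are present).
- tin4: Round sweet tin of plain metal with its lid on, 42 mm in diameter, 28 mm high, about 60 g, standing upright on the counter in front of the press; bottom edge bevelled 2 mm. Origin: centre of its underside, z up. May be absent (two to four tins are present).
- plate: Loose aluminium plate 70 x 285 x 6 mm, about 350 g, lying on the counter; two round 15 mm holes at x = 0, y = +-125 mm; black grip bar on top at the middle, 14 mm wide (x), 70 mm long (y), from 6 to 34 mm above the underside. Origin: centre of its underside; y along its length. Works either way round. On the collars it clears the tins' tops by 3 mm.
- shaft (a joint): Angle of the press's square drive shaft (rad): 0 at rest, grows as it is turned clockwise seen from above, stop at 1.2. A spring drives it back to 0 (torque 0.05 N m at rest, 0.15 N m at the stop).
- shaft_seat (a point): Foot of the square drive shaft, on its axis, on top of the round turret (72 mm in diameter, top 57 mm above the counter), where the handle's underside comes to rest. The shaft rises 24 mm from here: 18 mm square for 18 mm, then tapering to 12 mm. x and y are square to its faces and turn with it, z up. The turret's place on the slab and the shaft's yaw vary.
- handle: Loose T-handle, about 180 g, upright in its tray: square steel hub 44 x 44 x 30 mm with a square bore 20 mm wide, 26 mm deep from below, parallel to the hub's sides; on top a black grip bar 64 mm long (x), 14 mm wide (y), 30 to 54 mm above the underside. Origin: centre of its underside, z up. Fits the shaft in any of four quarter turns, 1 mm play each side (0.12 rad rotary play).
- tray: Fixed shallow dark wooden tray, 140 x 140 x 14 mm, walls and floor 4 mm, in which the handle is kept. Origin: centre of its underside.
- tray_in (a point): Centre of the tray's inner floor, 4 mm above the counter.
- jar: Bystander: glass sweet jar, 90 mm in diameter, 132 mm high. Origin: centre of its underside.
- spool: Bystander: ribbon spool lying flat, 90 mm in diameter, 36 mm high. Origin: centre of its underside.
- giftbox: Bystander: gift box 70 x 70 x 53 mm. Origin: centre of its underside.
Not all that is in view belongs to the job. What is shaped like the tin3 but brown or purple is not meant.

How it is judged:
On the way, in this order (a step that is already met when the one before it is completed fails the run):
1. every tin stands in a pocket of the press ((distance between tin1 and pocket1 below 0.006 m or distance between tin1 and pocket2 below 0.006 m or distance between tin1 and pocket3 below 0.006 m or distance between tin1 and pocket4 below 0.006 m) and angle between each of tin1, tin2, tin3, tin4's own z axis and vertical below 0.06 rad and (distance between tin2 and pocket1 below 0.006 m or distance between tin2 and pocket2 below 0.006 m or distance between tin2 and pocket3 below 0.006 m or distance between tin2 and pocket4 below 0.006 m) and (distance between tin3 and pocket1 below 0.006 m or distance between tin3 and pocket2 below 0.006 m or distance between tin3 and pocket3 below 0.006 m or distance between tin3 and pocket4 below 0.006 m) and (distance between tin4 and pocket1 below 0.006 m or distance between tin4 and pocket2 below 0.006 m or distance between tin4 and pocket3 below 0.006 m or distance between tin4 and pocket4 below 0.006 m)), for 0.2 s.
2. the plate lies flush on both collars, over the pins, with the tins in their pockets (all of step 1 and horizontal distance between plate and bed_seat below 0.006 m and z of plate in the frame of bed_seat between -0.003 and 0.003 m and angle between plate's own z axis and vertical below 0.03 rad and angle between the y axis of plate and the y axis of press, either way round below 0.06 rad), for 0.2 s.
3. the handle is fully down on the square shaft (horizontal distance between plate and bed_seat below 0.006 m and z of plate in the frame of bed_seat between -0.003 and 0.003 m and angle between plate's own z axis and vertical below 0.03 rad and angle between the y axis of plate and the y axis of press, either way round below 0.06 rad and horizontal distance between handle and shaft_seat below 0.004 m and z of handle in the frame of shaft_seat between -0.003 and 0.003 m and angle between handle's own z axis and vertical below 0.06 rad), for 0.2 s.
4. the handle, on the shaft, is turned clockwise to the stop (all of step 3 and value of joint shaft above 1.1 rad), for 0.1 s.
5. the handle is let go and has sprung back (value of joint shaft below 0.12 rad and horizontal distance between handle and shaft_seat below 0.004 m and z of handle in the frame of shaft_seat between -0.003 and 0.003 m and angle between handle's own z axis and vertical below 0.06 rad and contact force between the fingers and handle below 0.3 N), for 0.2 s.
At the end, for the whole second after the job is handed in: Every tin is upright within 6 mm of a pocket floor's middle; the plate lies level on the collars over the pins (3 mm in height, 6 mm sideways); the shaft is within 0.12 rad of rest; the handle stands upright and still on its tray's floor, released (all of step 2 and value of joint shaft below 0.12 rad and horizontal distance between handle and tray_in below 0.065 m and z of handle in the frame of tray_in between -0.003 and 0.006 m and angle between handle's own z axis and vertical below 0.08 rad and linear speed of handle below 0.02 m/s); the robot touches nothing.
It fails at once if the sweet jar is moved by more than 30 mm (distance of jar from where it was at the start of the episode above 0.03 m).
It fails at once if the ribbon spool is moved by more than 30 mm (distance of spool from where it was at the start of the episode above 0.03 m).
It fails at once if the gift box is moved by more than 30 mm (distance of giftbox from where it was at the start of the episode above 0.03 m).
Of tin1, tin2, tin3, tin4 only 2 to 4 are there at a start; the rules pass over those that are not, and their reading is None.
At some moment in a run one of tin1, tin2, tin3, tin4, handle, plate may be knocked a few centimetres aside while the robot is not near it.
It also fails if it takes over 208 s, if anything falls off the work surface, if the arm or the gripper's body presses on something with over 40 N, if the wrist force passes 120 N, or if a joint passes its speed limit or range.

## Working session

There is one attempt and no reset: what is moved stays moved. The work goes in short steps, each a Python script; the robot and the scene stay as the last script left them, time stands still between calls to the robot, and variables do not carry over. Pictures are saved under pics/ and viewed, at most 14 in all, crops included, and the job is handed in when it is done.

```bash
mkdir -p pics
cat > h.py <<'E'
from cell import r, optics
import numpy as np, cv2
def cloud(name):
    d=optics.get_image(name); z=d["depth"].astype(float)
    v,u=np.mgrid[:384,:512]
    c=np.stack([(u-d["cx"])/d["fx"]*z,(v-d["cy"])/d["fy"]*z,z,np.ones_like(z)],-1)
    W=(c@np.linalg.inv(d["camera_from_world"]).T)[...,:3]; W[z==0]=np.nan
    return d["pixels"],W
def save(name,img): cv2.imwrite(f"pics/{name}.png",img[...,::-1])
E
python3 - <<'E'
from h import *
for n in("scene","top"):
    p,W=cloud(n); save(n+"0",cv2.resize(p,(768,576),interpolation=cv2.INTER_CUBIC)); np.savez(n+"0.npz",p=p,W=W)
    d=optics.get_image(n); print(n,d["fx"],np.linalg.inv(d["camera_from_world"]).round(3).tolist())
    print(np.nanmin(W,(0,1)),np.nanmax(W,(0,1)))
print(r.finger_overhang,r.current_t(),r.current_ee_rot())
E
```

```text
scene 496.81087442356124 [[0.833, 0.48, -0.275, 0.894], [0.553, -0.724, 0.412, -0.46], [-0.002, -0.496, -0.869, 1.101], [0.0, 0.0, 0.0, 1.0]]
[-0.90625794 -0.62607317 -0.77241648] [1.22620805 1.73651793 0.34809921]
top 357.28831585230944 [[-0.014, -0.986, 0.168, 0.364], [-1.0, 0.017, 0.015, 0.032], [-0.018, -0.167, -0.986, 1.181], [0.0, 0.0, 0.0, 1.0]]
[-0.03604819 -1.46435117 -0.77064062] [1.91830397 1.61918661 0.65044791]
0.022 0.2 [ 2.30806750e-01  9.72999545e-01 -3.39578441e-04 -1.21204946e-04]
```

```bash
ls -la .
```

```text
total 10392
drwxr-xr-x  3 agent agent    4096 Nov 30 05:48 .
drwxr-xr-x 23 root  root     4096 Nov 30 05:48 ..
-rw-r--r--  1 agent agent     401 Nov 30 05:48 h.py
drwxr-xr-x  2 agent agent    4096 Nov 30 05:48 pics
-rw-r--r--  1 agent agent 5308906 Nov 30 05:48 scene0.npz
-rw-r--r--  1 agent agent 5308906 Nov 30 05:48 top0.npz
```

View pics/scene0.png

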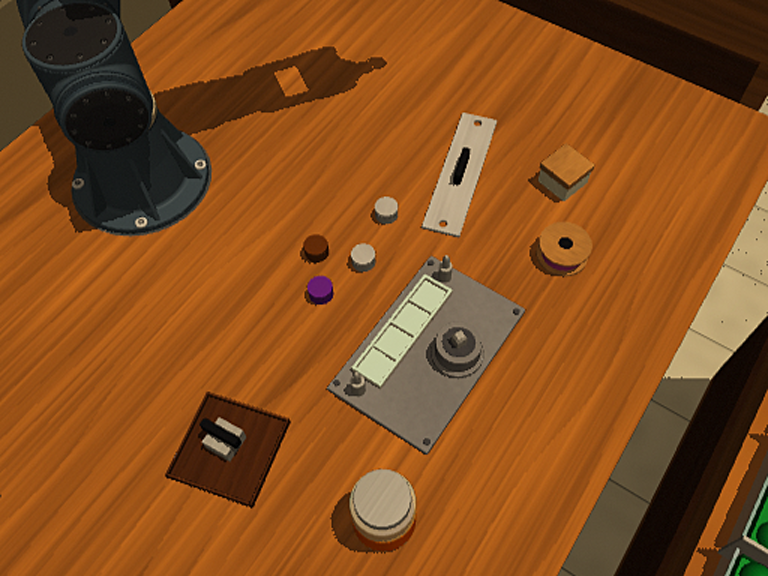

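View pics/top0.png

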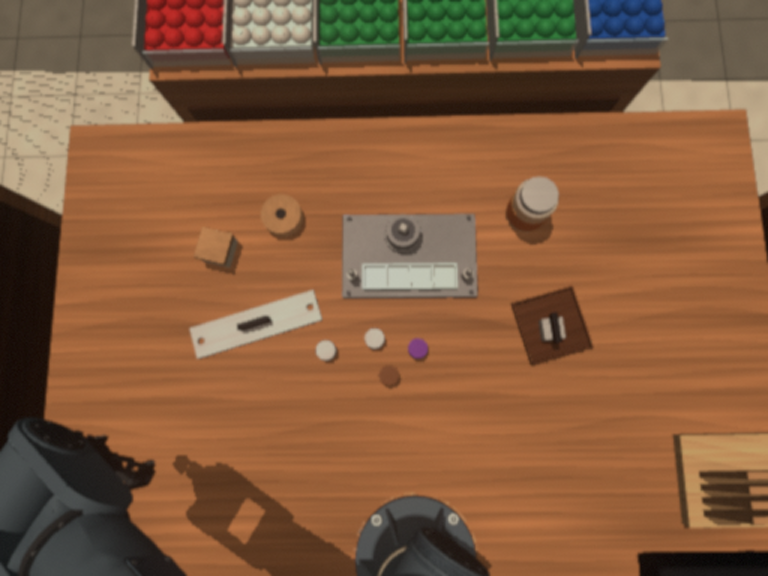

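The scene shows two plain tins at scene (386,210) and (362,257), plus brown and purple decoys. The plate is at (460,175), the press at (425,355) with its turret at (458,347), and the handle in its tray at (222,438). The top view agrees, with tins at (326,351) and (375,338). Next I measure from the depth.

```bash
cat >> h.py <<'E'
def pts(W,p,x,y,z,f=None):
    m=(W[...,0]>x[0])&(W[...,0]<x[1])&(W[...,1]>y[0])&(W[...,1]<y[1])&(W[...,2]>z[0])&(W[...,2]<z[1])
    if f is not None: m&=f(p.astype(int))
    return W[m],m
def rect(P):
    (c,s,a)=cv2.minAreaRect((P[:,:2]*1000).astype(np.float32)); return np.array(c)/1000,np.array(s),a
def blobs(W,p,x,y,z,f=None,n=15):
    P,m=pts(W,p,x,y,z,f); k,l=cv2.connectedComponents(m.astype(np.uint8)); out=[]
    for i in range(1,k):
        Q=W[l==i]
        if len(Q)>=n: out.append((Q,p[l==i].mean(0)))
    return out
E
cat > m.py <<'E'
from h import *
import sys
for n in("scene","top"):
    d=np.load(n+"0.npz"); p,W=d["p"],d["W"]; print("==",n, "counter z",np.nanmedian(pts(W,p,(.3,.5),(-.1,.0),(-.02,.02))[0][:,2]))
    for z in((.005,.4),(.022,.034),):
        print("z",z)
        for Q,c in blobs(W,p,(.25,.95),(-.5,.5),z,n=25):
            C,s,a=rect(Q); print(len(Q),C.round(4),s.round(0),round(a,1),"z95",np.percentile(Q[:,2],[50,97]).round(4),c.astype(int))
E
python3 m.py
```

```text
== scene counter z -8.289047892451329e-05
z (0.005, 0.4)
1226 [0.491  0.3392] [ 71. 286.] 16.5 z95 [0.007  0.0344] [163 147 120]
849 [0.664  0.4439] [112.  72.] 75.6 z95 [0.0506 0.0559] [141  93  42]
229 [0.4295 0.1817] [38. 46.] 33.9 z95 [0.0264 0.0317] [145 130 106]
918 [0.7384 0.2849] [100.  92.] 37.9 z95 [0.0355 0.0395] [153  94  38]
245 [0.3735 0.0479] [42. 44.] 56.5 z95 [0.0271 0.031 ] [80 35  7]
246 [0.4524 0.0771] [39. 43.] 34.9 z95 [0.0273 0.0318] [150 134 110]
8824 [ 0.6374 -0.0008] [303. 192.] 89.2 z95 [0.0135 0.0588] [129 119  98]
259 [ 0.431  -0.0161] [41. 42.] 67.9 z95 [0.0273 0.0319] [86 24 90]
1840 [ 0.4728 -0.3074] [146. 144.] 14.9 z95 [0.0115 0.0588] [68 42 24]
1987 [ 0.7317 -0.2716] [95. 85.] 38.1 z95 [0.1305 0.135 ] [151 125  94]
z (0.022, 0.034)
55 [0.4941 0.3284] [14. 48.] 15.9 z95 [0.0303 0.0339] [9 8 7]
82 [0.6688 0.4063] [89. 46.] 26.4 z95 [0.0273 0.0331] [90 79 55]
172 [0.429  0.1828] [38. 43.] 33.9 z95 [0.0277 0.0316] [171 153 125]
194 [0.374  0.0479] [42. 43.] 71.4 z95 [0.0279 0.0316] [93 40  7]
194 [0.4527 0.0773] [39. 43.] 34.9 z95 [0.028  0.0319] [173 1
[... 1257 characters left out ...]
(0.022, 0.034)
31 [ 0.708  -0.2426] [75. 20.] 44.9 z95 [0.0289 0.0335] [84 44 23]
26 [0.6638 0.0372] [61. 16.] 36.4 z95 [0.025 0.033] [93 83 74]
28 [ 0.6586 -0.0131] [12. 48.] 43.0 z95 [0.0249 0.0327] [74 65 58]
100 [0.5898 0.0648] [76. 57.] 89.6 z95 [0.025  0.0286] [174 173 159]
190 [ 0.5889 -0.0424] [125.  55.] 89.2 z95 [0.0251 0.0291] [174 174 158]
49 [ 0.4673 -0.2908] [42. 17.] 6.3 z95 [0.0324 0.0339] [141 125 110]
135 [0.4526 0.0778] [39. 39.] 89.7 z95 [0.0284 0.0319] [186 169 149]
134 [ 0.4317 -0.0152] [39. 38.] 88.2 z95 [0.0287 0.0321] [127  67 116]
137 [0.4293 0.1817] [39. 41.] 41.7 z95 [0.0283 0.0319] [184 168 148]
139 [0.3749 0.0476] [40. 38.] 44.3 z95 [0.0283 0.0326] [122  74  47]
```

Two tins are present, at about (0.429,0.182) and (0.4527,0.0772), both 28–32 mm high. Now I fit the press, shaft, handle and plate more finely.

```bash
cat > m2.py <<'E'
from h import *
from scipy.optimize import least_squares
def press(p,W):
    # slab outline at z~12mm and white row rectangle, both as mean of edges
    out=[]
    P,m=pts(W,p,(.5,.8),(-.2,.2),(.008,.09)); c,s,a=rect(P); out.append(("slab",c,s,a))
    P,m=pts(W,p,(.54,.64),(-.115,.115),(.013,.032)); c,s,a=rect(P); out.append(("row",c,s,a))
    for sy in(1,-1):
        P,m=pts(W,p,(.54,.64),(sy*.125-.025,sy*.125+.025),(.052,.09)); out.append(("pin",len(P),P.mean(0)))
        P,m=pts(W,p,(.54,.64),(sy*.125-.025,sy*.125+.025),(.04,.053)); out.append(("collar",len(P),P.mean(0)))
    P,m=pts(W,p,(.62,.76),(-.1,.12),(.052,.061)); (c,rad)=cv2.minEnclosingCircle((P[:,:2]*1000).astype(np.float32)); out.append(("turret",c,rad))
    P,m=pts(W,p,(.62,.76),(-.1,.12),(.064,.1)); c,s,a=rect(P); out.append(("shaft",len(P),c,s,a,P[:,2].max()))
    P,m=pts(W,p,(.62,.76),(-.1,.12),(.078,.1)); out.append(("shafttop",len(P),P.mean(0)))
    P,m=pts(W,p,(.4,.56),(-.4,-.22),(.045,.07)); c,s,a=rect(P); out.append(("bar",len(P),c,s,a,np.median(P[:,2])))
    P,m=pts(W,p,(.4,.56),(-.4,-.22),(.02,.07)); c,s,a=rect(P); out.append(("hub",len(P),c,s,a))
    P,m=pts(W,p,(.4,.6),(.2,.48),(.003,.04)); c,s,a=rect(P); out.append(("plate",c,s,a))
    P,m=pts(W,p,(.4,.6),(.2,.48),(.026,.04)); c,s,a=rect(P); out.append(("platebar",len(P),c,s,a))
    return out
for n in("scene","top"):
    d=np.load(n+"0.npz"); print("==",n)
    for o in press(d["p"],d["W"]): print(o[0],*[np.round(x,4) for x in o[1:]])
a=np.load("scene0.npz")["p"]; b=np.load("top0.npz")["p"]
z=lambda i,x,y,w:cv2.resize(i[y:y+w,x:x+w],(390,390),interpolation=cv2.INTER_CUBIC)
save("crop",np.vstack([np.hstack([z(a,280,205,52),z(a,122,268,52)]),np.hstack([z(b,247,133,40),z(b,345,198,40)])])[::1])
im=cv2.imread("pics/crop.png"); cv2.imwrite("pics/crop.png",cv2.resize(im,(600,600)))
E
python3 m2.py
```

```text
== scene
slab [0.6329 0.0116] [227.01   392.9593] 5.6446
row [5.924e-01 1.000e-04] [229.7512  96.0746] 89.5347
pin 36 [0.5905 0.1213 0.0664]
collar 46 [0.5911 0.1205 0.0471]
pin 36 [ 0.588  -0.1279  0.0684]
collar 52 [ 0.5894 -0.129   0.047 ]
turret [683.514   11.7552] 36.8189
shaft 80 [0.6829 0.0147] [24.4173 23.8382] 63.7729 0.0861
shafttop 37 [0.6837 0.0108 0.0811]
bar 205 [ 0.4676 -0.3041] [64.4064 14.9392] 4.2121 0.0575
hub 506 [ 0.4675 -0.3042] [64.3912 44.6692] 5.9488
plate [0.5002 0.3403] [279.6525 199.1235] 89.8477
platebar 118 [0.4715 0.2823] [186.4753  49.0435] 72.5907
== top
slab [0.6593 0.027 ] [269.0929 371.6756] 6.204
row [ 0.592  -0.0006] [229.0748  95.4616] 89.2033
pin 15 [0.5888 0.1231 0.0703]
collar 23 [0.588  0.1224 0.0483]
pin 17 [ 0.5875 -0.1253  0.068 ]
collar 25 [ 0.5845 -0.1252  0.047 ]
turret [683.387  11.342] 36.1264
shaft 38 [0.6833 0.0111] [18.4702 17.0786] 63.4694 0.0881
shafttop 20 [0.6828 0.0103 0.0814]
bar 109 [ 0.4681 -0.3051] [61.4443 15.5213] 3.495 0.0568
hub 250 [ 0.4675 -0.3053] [62.9411 45.6513] 4.6646
plate [0.5003 0.3401] [199.1762 279.9215] 0.1288
platebar 103 [0.4719 0.2805] [182.6831  45.4752] 72.2736
```

View pics/crop.png

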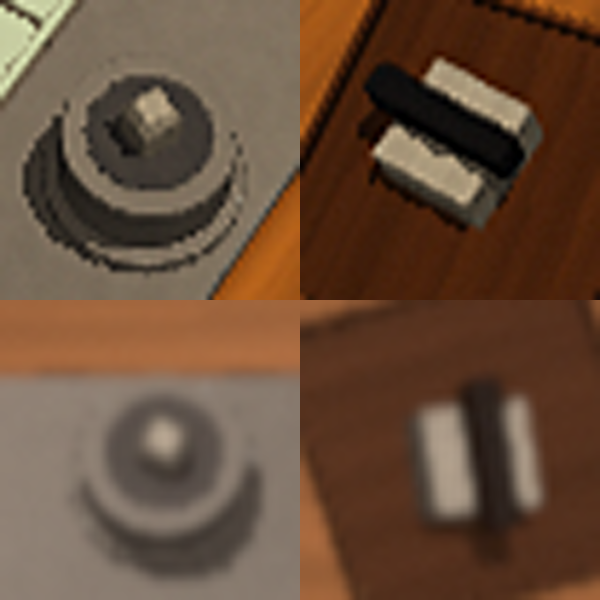

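The crop shows the shaft as a square turned about 63° (mod 90) on the turret, and the handle's bar nearly along world x. Estimates:
- **Press:** (0.5885,-0.001), yaw about -0.01
- **Turret:** (0.6834,0.0113)
- **Handle:** (0.4678,-0.3046), yaw about 4°
- **Plate:** (0.491,0.3395), yaw about 16.5°

Next I place the first tin.

```bash
cat >> h.py <<'E'
from scipy.spatial.transform import Rotation as Ro
PR=np.array([.5885,-.001]); YAW=-.010
def pw(x,y): c,s=np.cos(YAW),np.sin(YAW); return PR+[c*x-s*y,s*x+c*y]
def quat(psi): return (Ro.from_euler('z',psi)*Ro.from_euler('x',np.pi)).as_quat()
def best(pos,psi):  # of the two half turns the one with the smaller last joint
    c=[(abs(q[5]),quat(a)) for a in(psi,psi+np.pi) if (q:=r.inverse_kinematics(list(pos),list(quat(a)))) is not None]
    return list(min(c,key=lambda t:t[0])[1])
def go(xy,z,psi): 
    p=[*map(float,xy),z]; r.move_to(p,best(p,psi))
def lin(xy,z,vel=.15): r.move_linear([*map(float,xy),z],vel=vel)
def F(): return np.array(r.current_contact_force())
def guarded(xy,z0,z1,thr=5,step=.0015,vel=.03):
    b=F()[2]; z=z0
    while z>z1:
        z=max(z-step,z1); lin(xy,z,vel)
        if F()[2]-b>thr: break
    return round(z,4),F()[2]-b
def tins(bg=None):
    out={}
    for n in("scene","top"):
        p,W=cloud(n)
        out[n]=[(rect(Q)[0],len(Q),c.astype(int)) for Q,c in blobs(W,p,(.25,.8),(-.3,.4),(.022,.0345),n=60) if max(rect(Q)[1])<50 and np.ptp(c)<60]
    return out
E
cat > tin.py <<'E'
from h import *
def pick(xy,zb=0.0):
    go(xy,.15,0); r.set_gripper(.78,25); lin(xy,.031,.12)      # close along y: centres y
    r.set_gripper(0); r.sleep(.1); r.set_gripper(.78); lin(xy,.06)
    go(xy,.06,np.pi/2); lin(xy,.031); r.set_gripper(0,40); print("opening",r.current_opening(),"ff",r.current_finger_force())
    lin(xy,.14,.2)
def place(t):
    go(t,.14,np.pi/2+YAW); lin(t,.062,.15); z=guarded(t,.062,.0485,6); print("down",z,F())
E
python3 - <<'E'
from tin import *
m=tins(); print(m)
xy=np.mean([min(v,key=lambda t:np.hypot(*(t[0]-[.4292,.1817])))[0] for v in m.values()],0); print(xy)
pick(xy); place(pw(0,.0255)); print(r.current_opening(),r.current_t())
E
```

```text
{'scene': [(array([0.42873315, 0.18322107]), 167, array([173, 155, 126])), (array([0.45271265, 0.07723479]), 196, array([172, 154, 125]))], 'top': [(array([0.45267953, 0.07778351]), 131, array([186, 169, 149])), (array([ 0.43187683, -0.01515971]), 135, array([127,  67, 116])), (array([0.42936139, 0.18178189]), 133, array([185, 169, 148]))]}
[0.42904727 0.18250148]
opening 0.4733500020355501 ff 39.48138177394867
down (0.0485, np.float64(7.350813558866816)) [-1.70622642  0.50029052  6.34825964]
0.4724732555520916 10.9333
```

```bash
cat >> tin.py <<'E'
def inpress():
    for n in("scene","top"):
        p,W=cloud(n)
        P,_=pts(W,p,(.5,.64),(-.11,.11),(.035,.06))
        for Q,c in blobs(W,p,(.54,.64),(-.11,.11),(.038,.06)):
            C=rect(Q)[0]-PR; print("tin in press",n,len(Q),(C*1000).round(1),"z",np.median(Q[:,2]).round(4))
E
python3 - <<'E'
from tin import *
t=pw(0,.0255); r.set_gripper(.7); lin(t,.14,.2)
m=tins(); xy=np.mean([min(v,key=lambda t:np.hypot(*(t[0]-[.4527,.0775])))[0] for v in m.values()],0); print(m,xy)
go([.45,.15],.25,np.pi/2)
inpress()
p,W=cloud("scene"); save("s1",cv2.resize(p[150:310,180:400],(770,560),interpolation=cv2.INTER_CUBIC)); print(r.current_t())
E
```

```text
Traceback (most recent call last):
ValueError: min() iterable argument is empty
```

Run:
```python
from tin import *
go([.45,.25],.3,np.pi/2)
print(tins())
inpress()
p,W=cloud("scene"); save("s1",cv2.resize(p[130:290,200:420],(770,560),interpolation=cv2.INTER_CUBIC)); print(r.current_t())
```

```text
{'scene': [(array([0.45261493, 0.07747729]), 192, array([177, 158, 129]))], 'top': [(array([0.45254288, 0.07777761]), 135, array([204, 186, 164]))]}
tin in press scene 225 [ 1.4 25.3] z 0.0448
tin in press top 134 [ 2.5 24.8] z 0.0452
13.4
```

View pics/s1.png

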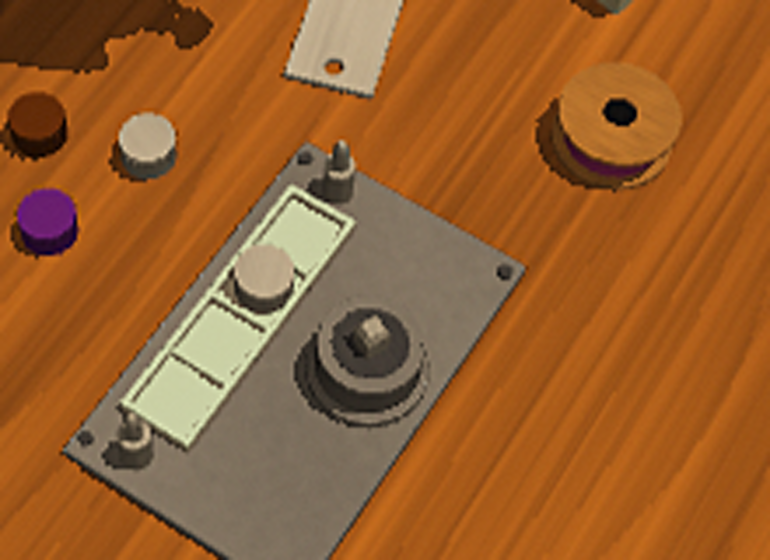

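The first tin stands in its pocket at crop (264,275), with its top at 45 mm as it should be. Now the second tin.

Run:
```python
from tin import *
pick(np.array([.4526,.0776])); t=pw(.001,-.0255); place(t); print(r.current_opening())
r.set_gripper(.7); lin(t,.14,.2); go([.45,.25],.3,0)
inpress(); print(tins())
for n in("scene","top"):
    p,W=cloud(n)
    for Q,c in blobs(W,p,(.3,.65),(.15,.5),(.0035,.06),n=500): print("plate",n,rect(Q))
    for Q,c in blobs(W,p,(.3,.65),(.15,.5),(.015,.06),lambda p:p.sum(-1)<150): print("bar",n,len(Q),rect(Q))
print(r.current_t())
```

```text
opening 0.47816488072206137 ff 39.489786475896835
down (0.0485, np.float64(9.49783508928864)) [-9.07188844  0.34389668  8.98902618]
0.4729061182576909
tin in press scene 225 [ 1.8 25.1] z 0.045
tin in press scene 239 [  1.9 -25.3] z 0.045
tin in press top 136 [  1.9 -26.4] z 0.0453
tin in press top 135 [ 1.5 24.8] z 0.0455
{'scene': [(array([ 0.46523972, -0.28756821]), 63, array([157, 140, 113]))], 'top': []}
plate scene (array([0.49131796, 0.3401236 ]), array([ 75.01603699, 289.51708984]), 17.30504608154297)
bar scene 126 (array([0.49111401, 0.33816095]), array([14.91427708, 67.48117065]), 17.18343734741211)
bar scene 35 (array([0.63407111, 0.39874902]), array([ 6.98857307, 32.64321518]), 76.20447540283203)
26.5917
```

Both tins are seated, with tops at 45 mm and offsets under 2 mm. Now the plate.

```bash
cat >> h.py <<'E'
PR[:]=[.5892,-.001]
E
cat > pm.py <<'E'
from h import *
def held(zlo,zhi):
    for n in("scene","top"):
        p,W=cloud(n)
        P,_=pts(W,p,(.53,.66),(-.2,.2),(zlo,zhi),lambda p:p.sum(-1)>280)
        if len(P)<50: print(n,"few",len(P)); continue
        a=[P[(P[:,1]>.1)],P[P[:,1]<-.1]]
        print(n,len(P),"rect",rect(P),"z ends",[np.median(q[:,2]).round(4) if len(q) else None for q in a])
        save("held_"+n,cv2.resize(p[130:290,200:420] if n=="scene" else p[120:220,210:340],(770,560),interpolation=cv2.INTER_CUBIC))
E
python3 - <<'E'
from pm import *
c=np.array([.491,.3392]); psi=np.radians(16.8)+np.pi/2
r.set_gripper(.6); go(c,.12,psi); lin(c,.032,.12); r.set_gripper(0,100); print(r.current_opening(),r.current_finger_force())
b=F(); lin(c,.16,.15); print(F()-b,r.current_torque())
t=pw(0,0); go(t,.16,YAW+np.pi/2); lin(t,.136); held(.085,.125); print(F(),r.current_torque(),r.current_t())
E
```

```text
0.1459858460306753 98.50900769233704
[  1.75751344  -0.25476026 -10.4319749 ] [-0.02723273 -0.02582792  0.02987814]
scene 2242 rect (array([0.58990576, 0.00311803]), array([288.2204895,  72.2935791]), 88.90990447998047) z ends [np.float64(0.1083), np.float64(0.1086)]
top 682 rect (array([0.59099146, 0.00116487]), array([285.48373413,  70.16481018]), 89.62432098388672) z ends [np.float64(0.1096), np.float64(0.1091)]
[ 1.27370451  0.15657169 -3.94376057] [ 0.02098243 -0.01967376 -0.0535038 ] 32.15
```

View pics/held_scene.png

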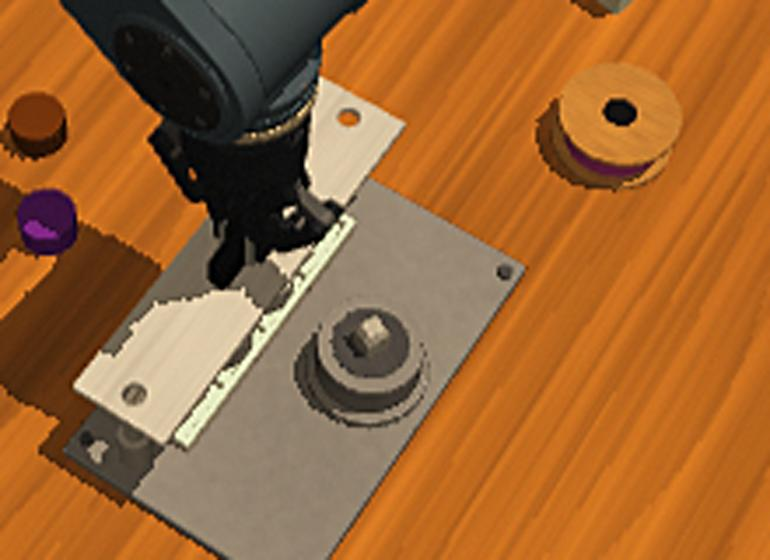

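The plate is held level, with its holes at crop (349,118) and (133,393). I compare these in the same camera with the pin tips seen earlier at (341,146) and (130,412).

Run:
```python
from h import *
d=optics.get_image("scene"); T=np.linalg.inv(d["camera_from_world"]); k=.2857
def pr(u,v,z):
    u=200+u*k;v=130+v*k; g=T[:3,:3]@[(u-d["cx"])/d["fx"],(v-d["cy"])/d["fy"],1]; return (T[:3,3]+g*(z-T[2,3])/g[2])[:2].round(4)
print("holes",pr(349,118,.1085),pr(133,393,.1085)," pins",pr(341,145,.076),pr(129,411,.076))
# dark/orange hole and pin-tip refinement: pins as point means above 68mm
D=np.load("scene0.npz")
for s in(1,-1):
    P,_=pts(D["W"],D["p"],(.54,.64),(s*.125-.025,s*.125+.025),(.060,.09)); print(rect(P)[0],len(P))
```

```text
holes [0.5933 0.1259] [ 0.589  -0.1229]  pins [0.5907 0.1228] [ 0.5841 -0.1236]
[0.59031873 0.12196104] 29
[ 0.58803937 -0.12760613] 29
```

Run:
```python
from pm import *
t=np.array([.587,-.004]); lin(t,.125,.05); lin(t,.112,.03); b=F(); z=.112
while z>.0795:
    z-=.0015; lin(t,z,.03); f=F()-b; 
    if int(z*1e4)%3==0 or np.abs(f).max()>4: print(round(z,4),f.round(1),np.round(r.current_torque(),2))
    if f[2]>10: break
    if np.hypot(*f[:2])>5: t=t+np.clip(f[:2]*1e-4,-.001,.001)
print(z,t,r.current_t())
```

```text
0.1015 [-0.5  0.7  0.7] [-0.   -0.   -0.01]
0.1 [ 0.3 -0.5  0. ] [-0.    0.07  0.06]
0.0985 [ 0.7 -0.4  0.1] [-0.03 -0.02 -0.01]
0.097 [0.9 0.4 1.5] [-0.03 -0.01 -0.01]
0.0955 [-0.3 -1.1  0. ] [-0.02 -0.03 -0.04]
0.094 [-0.3  0.4  0.6] [-0.02  0.01  0.06]
0.0925 [ 0.2  0.6 -0.4] [-0.05 -0.04  0.01]
0.091 [0.  0.5 0.9] [0.06 0.04 0.08]
0.0895 [ 0.2 -0.2 -0.4] [-0.01  0.02  0.  ]
0.088 [0.  0.5 0.1] [-0.01 -0.01 -0.02]
0.0865 [0.4 0.7 0.9] [-0.05 -0.02 -0.02]
0.085 [-0.3  0.8 -0.5] [ 0.04 -0.05 -0.01]
0.0835 [0.8 0.6 0.1] [0.03 0.01 0.  ]
0.082 [1.1 0.4 0. ] [-0.05  0.05  0.01]
0.0805 [-1.  -0.   5.2] [0.02 0.22 0.02]
0.079 [-8.7 -0.7 23.1] [0.04 1.45 0.03]
0.07899999999999997 [ 0.587 -0.004] 38.6667
```

The plate slid over the pins without side force. I release it, back off and check.

```bash
cat > hm.py <<'E'
from h import *
def handle():
    o=[]
    for n in("scene","top"):
        p,W=cloud(n)
        P,_=pts(W,p,(.35,.6),(-.45,-.15),(.047,.064)); c,s,a=rect(P)
        if s[0]<s[1]: a+=90
        o.append((c,a%180,s)); print("handle",n,len(P),c,s.round(1),a)
    return o
E
python3 - <<'E'
from pm import *; from hm import handle
t=[.587,-.004]; lin(t,.0805,.03); r.set_gripper(.5); lin(t,.15,.15); go([.45,.2],.3,0)
held(.042,.062); handle()
for n in("scene","top"):
    p,W=cloud(n)
    for Q,c in blobs(W,p,(.55,.62),(-.06,.06),(.065,.1),n=10): print("bar",n,len(Q),rect(Q))
    P,m=pts(W,p,(.63,.74),(-.04,.06),(.064,.1)); print("shaft",n,len(P),rect(P)); 
    P,m=pts(W,p,(.63,.74),(-.04,.06),(.0765,.1)); print("top",n,len(P),rect(P))
print(r.current_t())
E
```

```text
scene 2889 rect (array([ 0.60594098, -0.00149481]), array([287.71347046, 107.91880798]), 89.55736541748047) z ends [np.float64(0.0539), np.float64(0.054)]
top 1820 rect (array([ 0.60672028, -0.00314728]), array([285.71185303, 105.58281708]), 89.0419921875) z ends [np.float64(0.0541), np.float64(0.054)]
handle scene 200 [ 0.46626843 -0.30420703] [65.5 15.2] 4.975198268890381
handle top 106 [ 0.46738947 -0.30487323] [63.1 15. ] 5.872467517852783
bar scene 217 (array([ 0.58844 , -0.001015]), array([15.5318346 , 72.32779694]), 0.1285460889339447)
shaft scene 83 (array([0.69497711, 0.00563137]), array([19.6639595 , 46.61647034]), 62.980735778808594)
top scene 49 (array([0.6830376 , 0.01088999]), array([16.97519875, 16.79663849]), 66.68281555175781)
bar top 111 (array([ 0.588341  , -0.00283038]), array([66.21682739, 13.6655407 ]), 89.4593734741211)
shaft top 39 (array([0.6834964 , 0.01134671]), array([17.40156937, 17.64680481]), 64.80218505859375)
top top 27 (array([0.68366522, 0.01157542]), array([15.65194225, 15.7673378 ]), 60.290283203125)
41.3417
```

View pics/held_scene.png

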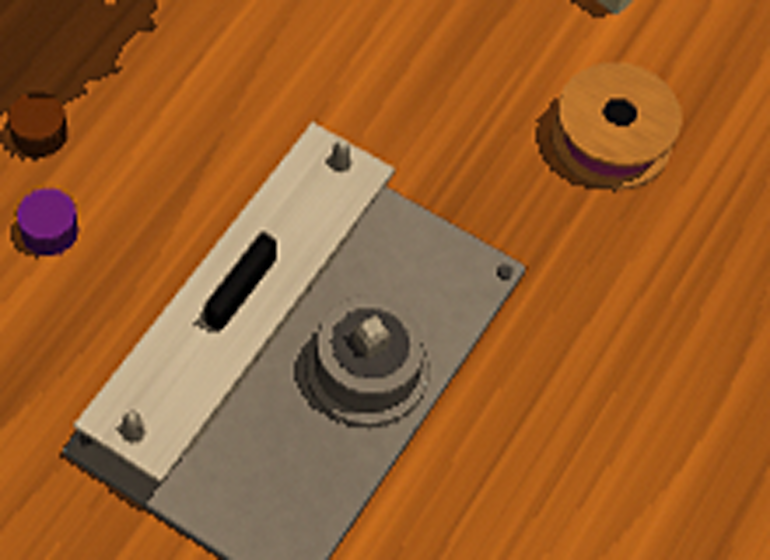

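The plate is flush at 54 mm top height over both pins. The shaft measures about (0.683,0.011) with a yaw of about 64° mod 90. Before gripping the handle I check which tool angles allow the whole turn.

Run:
```python
from h import *
def j6(p,a):
    q=r.inverse_kinematics(p,list(quat(np.radians(a)))); return None if q is None else round(float(q[5]),2)
for a in range(-360,360,30): print(a,j6([.682,.011,.115],a),j6([.467,-.3046,.06],a))
```

```text
-360 1.52 0.91
-330 1.0 0.39
-300 0.47 -0.14
-270 -0.05 -0.66
-240 -0.58 -1.19
-210 -1.1 -1.71
-180 -1.62 -2.23
-150 -2.15 -2.76
-120 -2.67 None
-90 None 2.48
-60 2.57 1.96
-30 2.04 1.43
0 1.52 0.91
30 1.0 0.39
60 0.47 -0.14
90 -0.05 -0.66
120 -0.58 -1.19
150 -1.1 -1.71
180 -1.62 -2.23
210 -2.15 -2.76
240 -2.67 None
270 None 2.48
300 2.57 1.96
330 2.04 1.43
```

Run:
```python
from hm import *
go([.45,-.2],.25,np.radians(5)) if False else None
o=handle(); c=np.array([.4665,-.3045]); a=np.radians(5.0)
r.set_gripper(.6); p=[*c,.15]; r.move_to(p,list(quat(a))); lin(c,.060,.1); r.set_gripper(0,60); print(r.current_opening(),r.current_finger_force())
lin(c,.2,.15); s=np.array([.682,.011]); b=np.radians(63.8)
r.move_to([*s,.2],list(quat(b))); lin(s,.148,.1)
for n in("scene","top"):
    p,W=cloud(n); P,_=pts(W,p,(.62,.75),(-.06,.08),(.115,.127),lambda p:p.sum(-1)>200)
    print(n,len(P),rect(P) if len(P)>5 else "")
    v=p[130:290,200:420] if n=="scene" else p[110:190,215:325]
    save("hd_"+n,cv2.resize(v,(770,560),interpolation=cv2.INTER_CUBIC))
print(r.current_t())
```

```text
handle scene 199 [ 0.46694254 -0.304521  ] [62.7 15.4] 4.093254566192627
handle top 107 [ 0.46800809 -0.30499615] [61.8 15.1] 5.828571796417236
0.14662212041904327 59.56953406333923
scene 107 (array([0.68091498, 0.00637114]), array([37.58158112, 46.38160324]), 64.31536865234375)
top 0 
48.35
```

View pics/hd_scene.png

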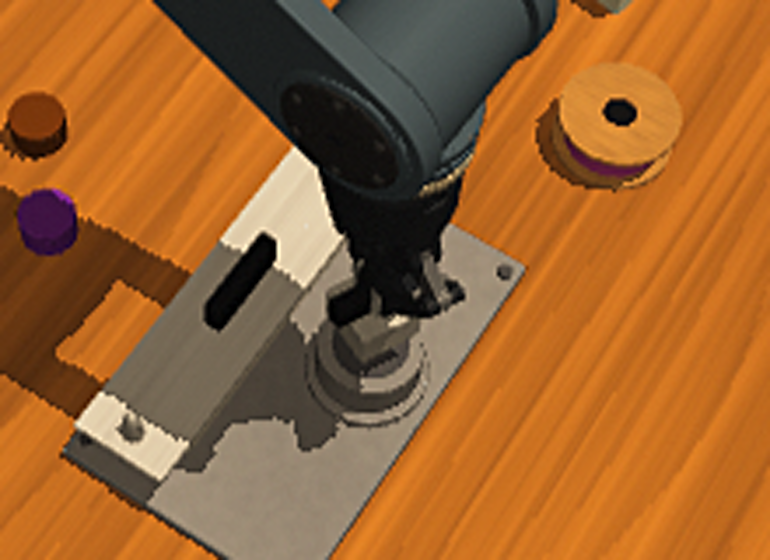

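The handle is held upright above the shaft at crop (375,330), with matching yaw. I lower it with compliance.

Run:
```python
from h import *
t=np.array([.682,.011]); lin(t,.139,.05); b=F(); z=.139
T0=np.array(r.current_torque())
while z>.1125:
    z-=.001; lin(t,z,.03); f=F()-b; tq=np.array(r.current_torque())-T0
    if np.abs(f).max()>3: print(round(z,4),f.round(1),tq.round(2),t.round(4))
    if f[2]>15: break
    if np.hypot(*f[:2])>3: t=t+np.clip(f[:2]*1e-4,-.0008,.0008)
print(z,t,r.current_t())
```

```text
0.132 [2.  3.2 1.9] [ 0.39 -0.38  0.01] [0.682 0.011]
0.13 [2.3 4.  1. ] [ 0.61 -0.6   0.06] [0.6824 0.0116]
0.113 [-2.3  0.3  6.6] [-0.05  0.42 -0.01] [0.6828 0.0123]
0.112 [-6.8  0.6 13.6] [-0.02  1.13  0.08] [0.6828 0.0123]
0.11199999999999999 [0.68209034 0.01236464] 55.4333
```

Run:
```python
from h import *
t=np.array([.6828,.0123]); z=.1125; lin(t,z,.03); r.sleep(.3); b=F(); T0=np.array(r.current_torque()); print(b,T0)
a=63.8
while a>-20:
    a-=3; r.move_to([*t,z],list(quat(np.radians(a)))); f=F()-b; tq=np.array(r.current_torque())-T0
    print(round(a,1),f.round(1),tq.round(2))
    if abs(tq[2])>.6 or np.abs(f).max()>25: break
    if np.hypot(*f[:2])>3: t=t+np.clip(f[:2]*1e-4,-.0005,.0005)
print(t,r.current_q()[5],r.current_t())
```

```text
[-4.91214727 -0.20445502  9.73880712] [ 0.02146514  0.81314796 -0.04719192]
60.8 [ 1.2  1.  -1. ] [-0.   -0.12 -0.04]
57.8 [0.5 0.2 0.1] [ 0.07 -0.12 -0.04]
54.8 [ 1.1  2.1 -0.1] [ 0.11 -0.11 -0.02]
51.8 [ 1.3  0.9 -0.4] [ 0.22 -0.19 -0.03]
48.8 [ 0.3  1.6 -0.2] [ 0.2  -0.22  0.03]
45.8 [ 1.1  2.3 -0.3] [ 0.36 -0.21  0.02]
42.8 [ 1.2  1.5 -1.3] [ 0.32 -0.3  -0.01]
39.8 [ 2.7  2.6 -1.7] [ 0.29 -0.31  0.01]
36.8 [ 1.   0.2 -0.5] [-0.   -0.15  0.02]
33.8 [ 1.6  0.4 -1.2] [-0.05 -0.15 -0.  ]
30.8 [ 1.6 -0.3 -1. ] [-0.11 -0.21  0.05]
27.8 [ 1.7 -0.8 -1. ] [-0.17 -0.22  0.02]
24.8 [ 2.1 -0.9 -1.5] [-0.19 -0.3   0.04]
21.8 [ 2.8 -0.9 -0.7] [-0.3  -0.29 -0.  ]
18.8 [ 2.7 -1.8 -1. ] [-0.25 -0.36  0.04]
15.8 [ 1.1 -1.4 -0.3] [-0.24 -0.13 -0.01]
12.8 [ 1.2 -1.4 -1.8] [-0.36 -0.2   0.06]
9.8 [ 1.4 -1.5 -1.3] [-0.39 -0.12  0.1 ]
6.8 [ 0.8 -2.5 -1. ] [-0.44 -0.18  0.13]
3.8 [ 1.4 -2.1 -0.8] [-0.52 -0.14  0.08]
0.8 [ 2.3 -2.8 -1.9] [-0.56 -0.14  0.13]
-2.2 [ 0.3 -2.3 -0.5] [-0.42  0.07  0.11]
-5.2 [-0.2 -2.1  0.8] [-0.51  0.02  0.12]
-8.2 [-0.1 -2.4 -0.1] [-0.56  0.04  0.09]
-11.2 [ 0.6 -4.4  0.4] [-0.55  0.07  0.1 ]
-14.2 [-1.  -1.6  0.8] [-0.34  0.11  0.49]
-17.2 [-0.3 -1.3  0.5] [-0.33  0.18  1.05]
[0.68362134 0.01165718] 1.8190019268255884 62.7333
```

The torque jumped to 1 N m at -14° to -17°, so the shaft is at its stop. I ease the preload, hold, and let go.

Run:
```python
from h import *
t=[.68362,.01166]; lin(t,.1132,.02); r.sleep(.5); print(F(),r.current_torque())
r.set_gripper(1.0,20); r.sleep(.6); print(F(),r.current_opening(),r.current_finger_force())
lin(t,.2,.08); r.move_to([.45,.2,.3],list(quat(0)))
for n in("scene","top"):
    p,W=cloud(n)
    for Q,c in blobs(W,p,(.62,.76),(-.06,.08),(.1,.13),n=10): print("bar",n,len(Q),rect(Q),np.median(Q[:,2]))
    P,_=pts(W,p,(.62,.76),(-.06,.08),(.078,.125)); print("hub",rect(P))
    P,_=pts(W,p,(.55,.62),(-.15,.15),(.05,.06)); print("plate z",[np.median(P[s*P[:,1]>.1][:,2]) for s in(1,-1)])
    if n=="scene": save("s3",cv2.resize(p[130:290,200:420],(770,560),interpolation=cv2.INTER_CUBIC))
print(r.current_t())
```

```text
[-3.04386704 -2.15645721  6.24256804] [-0.44630758  0.67880495  0.97672324]
[ 0.48427437  0.16025829 -0.51662508] 0.9965332319604245 0.0
bar scene 197 (array([0.6830799 , 0.01087554]), array([63.56638718, 15.18650341]), 57.80007553100586) 0.10971701151691748
hub (array([0.68262079, 0.01097853]), array([63.61447525, 46.0092392 ]), 59.66533660888672)
plate z [np.float64(0.053779139395187636), np.float64(0.053972524984977066)]
bar top 103 (array([0.68352209, 0.01121716]), array([62.81043243, 14.91669559]), 58.770530700683594) 0.11048633589927825
hub (array([0.68391113, 0.01082498]), array([62.98830414, 45.21929932]), 58.3421516418457)
plate z [np.float64(0.05388262135157018), np.float64(0.05429474198201101)]
67.325
```

View pics/s3.png

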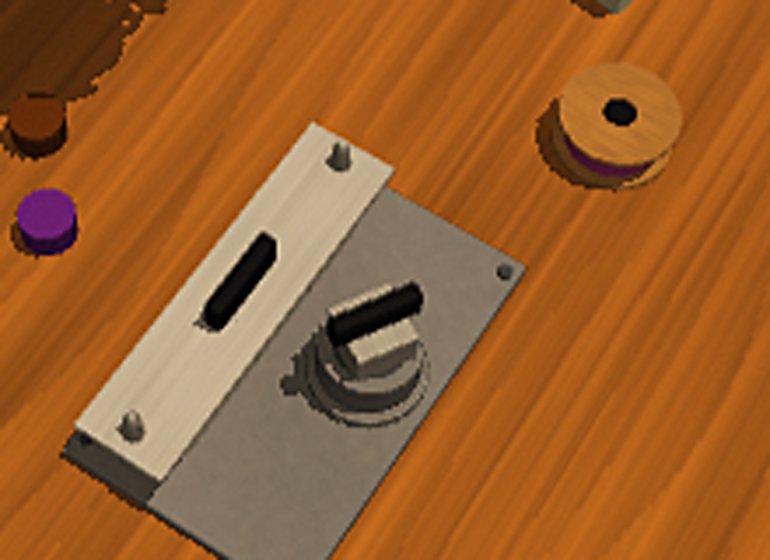

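The bar has sprung back to 58.5°, which is within the play of rest, and it is still fully down at crop (375,330). Now the handle goes back to its tray.

Run:
```python
from hm import *
r.set_gripper(.6); s=np.array([.6828,.0112]); r.move_to([*s,.19],list(quat(np.radians(58.6)))); lin(s,.1135,.08); r.set_gripper(0,60); print(r.current_opening(),F())
z=.1135
while z<.145: z+=.004; lin(s,z,.04); f=F(); print(round(z,4),f.round(1)) if np.abs(f).max()>6 else None
lin(s,.22,.15); c=np.array([.4675,-.305]); r.move_to([*c,.2],list(quat(np.radians(5)))); lin(c,.075,.1)
print(guarded(c,.075,.059,5,.001)); z=r.current_tool_pos()[2]
r.set_gripper(.5); r.sleep(.2); lin(c,.2,.1); r.move_to([.3,.3,.35],list(quat(0))); 
handle()
for n in("scene","top"):
    p,W=cloud(n)
    P,_=pts(W,p,(.35,.6),(-.45,-.15),(.045,.07)); print("bar z",np.median(P[:,2]))
    P,_=pts(W,p,(.62,.76),(-.06,.08),(.064,.1)); print("shaft",rect(P))
    P,_=pts(W,p,(.55,.62),(-.15,.15),(.05,.06)); print("plate z",[np.median(P[s*P[:,1]>.1][:,2]) for s in(1,-1)],rect(pts(W,p,(.55,.62),(-.06,.06),(.07,.1))[0]))
    if n=="scene": save("s4",cv2.resize(p,(768,576),interpolation=cv2.INTER_CUBIC))
print(r.current_t())
```

```text
0.1452534979083092 [-4.19488777  0.89096442  4.70158578]
(0.06, np.float64(10.546701387446372))
handle scene 203 [ 0.46839615 -0.30397598] [65.3 14.9] 4.993161201477051
handle top 108 [ 0.46968134 -0.30465237] [63. 14.] 5.102670192718506
bar z 0.057228032076105384
shaft (array([0.68330554, 0.01166967]), array([18.50910187, 18.48575974]), 67.2130126953125)
plate z [np.float64(0.05387833776243056), np.float64(0.05420456424393305)] (array([ 0.58832709, -0.00270758]), array([71.52002716, 15.46681118]), 89.47542572021484)
bar z 0.057007133371185015
shaft (array([0.6833653 , 0.01146082]), array([17.61908722, 17.71760368]), 64.94613647460938)
plate z [np.float64(0.05440949278445251), np.float64(0.05385716876443247)] (array([ 0.58844391, -0.0028144 ]), array([66.19057465, 13.07419491]), 88.58930206298828)
84.4333
```

View pics/s4.png

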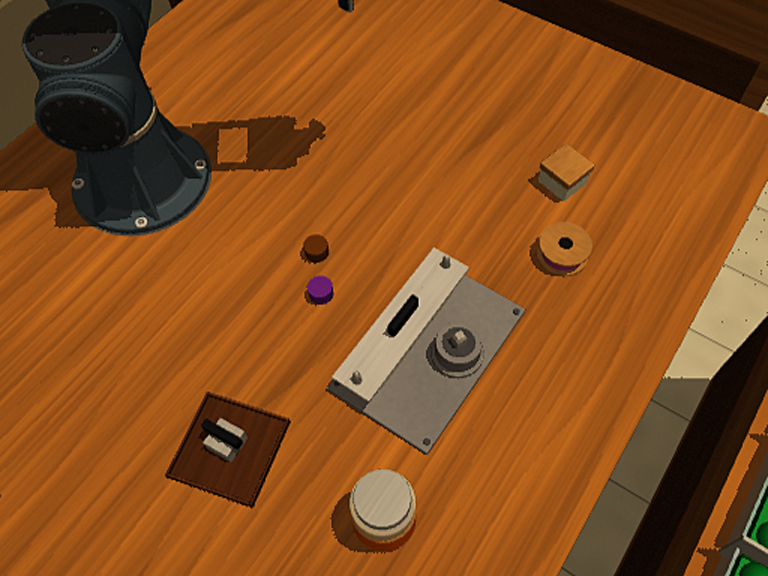

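The handle stands upright in its tray at (222,438) and the plate is flush over the pins. The shaft is at rest (about 65°), the bystanders are untouched, and the arm is clear. I hand the job in.

```bash
python3 -c "
from h import *
print(r.hand_in(), r.current_t())"
```

```text
the job is handed in; nothing more can be done
the job is handed in; nothing more can be done
```

The job is handed in, though no verdict came back: both tins are in pockets, the plate is flush on its collars, the handle was turned to its stop and sprang back, and it now stands upright in its tray.

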